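# Pry the retaining clip off the autosampler carousel

### The job

Take the retaining clip off the autosampler's spindle so that the carousel can be changed: lift the hook pick out of its cradle, catch its point in the gap between the spindle and the closed back of the clip, and pull the clip straight out of its groove with the pick, never with the fingers and never bearing hard on the carousel, the spindle or the clip. Leave the clip lying flat on the carousel, well clear of the spindle, lay the pick back in its cradle, and leave the other things on the bench where they are.

Things in the scene. Friction and masses are not known exactly. Their poses are not given: they have to be found in the camera images.
- pick_grip (a point): Centre of the handle of the loose hook pick (black, flat-sided, 100 long x 12 wide x 15 mm high; about 80 g in all), where it is to be gripped across the 12 mm, with 80 N or more lest it swivel in the fingers. x runs along the handle towards the hook, z is up as it lies. The hook points down (-z).
- pick_front (a point): Front end of the handle, 50 mm along x from its centre. Here a collet holds a 4.6 mm steel insert that runs on along x and turns down into a round 3.2 mm point with a flat end. Nominally the point's end is 45 mm ahead of here and 36 mm below the axis, but the insert may be clamped up to 6 mm long or short and is bent up or down from use: the end may lie up to 3 mm higher or lower and 8 mm nearer or farther. Find it by touch.
- cradle_seat (a point): Where the handle's centre lies in the fixed metal cradle, 55 mm above the bench; x and z as for the handle. Two 4 mm cheeks, 36 mm to either side along x, hold the handle in notches 15 mm wide and 12 mm deep with sloped lead-ins; between them both sides of the handle are free for fingers, down to the 5 mm foot plate. Up to 10 mm off along x the pick still lies well.
- spindle (a point): On the axis of the fixed upright spindle of the autosampler, at the height of the flat top face of its carousel (54 mm above the bench; a disc 136 mm across with twelve vial seats in its rim). The 25 mm spindle ends 14 mm above this face; the clip's groove (19 mm diameter) lies directly on the face and is 3.8 mm high. Face and spindle bear only a light touch, 10 N at most.
- clip_mid (a point): Centre of the loose dark steel clip, half-way up its 3 mm; it lies on the carousel's face round the spindle. A flat open ring, 46 mm outside, 33 inside, with four inward lobes in the groove. x points to its closed back, the way it comes off. Pull rises to 10-15 N over 4-5 mm of travel, falls, and from 9 mm it jumps out by itself to 16-20 mm, then slides freely; off beyond 22 mm.
- clip_gap (a point): Middle of the gap at the back of the clip (14.6 mm along x from its centre), half-way up the clip; axes as the clip's. The gap lies between the clip's inner edge and the spindle's side: 4.2 mm wide along x, 6 mm to either side along y, open down to the carousel's face. Here the point goes in; less than 1.5 mm below the clip's top it slips out over the clip.
- tweezers: Steel tweezers lying on the bench, 115 mm long (bystander); origin under the middle.
- ptfe_tape: White roll of tape lying flat, 48 mm across, 13 mm high (bystander); origin under the middle.
There are look-alikes about, which are no part of the job. Of the things shaped like the part that bears clip_mid, the dark steel one is meant.

How it is judged:
By the outcome, as a careful person would: the job done as asked, in the order asked, and still so for the second after the job is handed in, with the robot touching nothing.
It also fails if it takes over 48 s, if anything falls off the work surface, if the arm or the gripper's body presses on something with over 40 N, if the wrist force passes 120 N, or if a joint passes its speed limit or range.

### The arm

A 6-joint arm with a two-finger parallel gripper is mounted at the origin on a cart in front of the work surface, level with it; the furniture and walls round the work are solid. World frame = base frame: x ahead of the robot, y to its left, z up, the work surface at z = 0. Lengths are in mm, angles in rad, forces in N, time in s.
With the tool pointing down it reaches from about 275 to 750 mm from the base axis. Payload 10.2 kg.
Tool frame: the origin (TCP) lies between the finger pads; the fingertips stand 22 mm ahead of it and the grasp point (between the pads) lies 3 mm ahead of it (ctrl.nose_length is the distance from the TCP to the fingertips, in mm); z points along the fingers, y is the line along which they close (so a half turn about z gives the same grasp; the last joint's range is limited). The gripper opens to 85 mm and grips with 20 to 120 N. Pads are 22 mm wide; open, the fingers measure 114 mm over their backs; the gripper's body (76 mm by 85 mm) begins 54 mm behind the grasp point. The pads swing forward as they close: fully open they stand 13 mm farther back than shut.
Start: joints at [-1.335, 0.313, 1.498, -0, 1.331, -0.223], TCP at [232.497, -470.719, 253.294] pointing down, gripper open.
Joint ranges: [-2.94, 2.94], [-0.97, 2.17], [0.19, 2.56], [-1.23, 4.37], [0.02, 3.11], [-2.88, 2.88]. Speed limits (rad/s): [2.39, 2.39, 3.01, 3.14, 3.14, 3.14].

### API

Orientations are given as a unit quaternion [w, x, y, z].
In Python, from rig import sense, imaging, ctrl gives the robot as it stands. The module is installed in compiled form; this text tells all that it offers.
- The arm moves only by the tool apply_moves, never from a script. Its argument "commands" is a list of rows, each a list of 5 numbers: the gripper command: -1 is fully open, 1 is shut, values between are in proportion, then the shift along the tool's x, y, z in mm, then the turn about the tool's z in degrees. A call has 1 to 20 rows; each row shifts and turns the commanded pose from where the row before left it, along the tool's axes as they then stand; what a row does not reach is not made up. A row lasts 1/8 s, in which the tool goes at most 62.5 mm and 10.7 degrees, less where a joint would pass 70% of its speed; a pose out of reach is approached as far as the arm can. A call is refused whole if a number of a shift passes 62.5 or a number of a turn 10.7, either way. A call with a gripper value outside its range is refused whole. The fingers move at their own pace and stop on an object; "newtons" is the grip in N (left out, the last holds). Time passes only in rows, so rows that do not move let the fingers close. It gives the time, the measured TCP pose, the force, the opening and the grip force at its end, in the units of the state.
- sense(): the state, without advancing time (a new reading comes with each control period).
- imaging.capture(name): name is "side" or "top" or "wrist"; returns the picture (384x512x3 uint8, blue, green, red); there is no depth.
- imaging.calibration(name): a dict with "camera_matrix" (3x3 intrinsics, pixels), "world_to_cam" (4x4, takes a point from world to camera coordinates). Camera axes: x right, y up, looking along -z (the intrinsics and any distortion apply to the point x, -y, -z); pixel columns grow to the right and rows downward; lengths in mm; the calibration is good to about 2 mm. A picture is of the moment at which its call begins: read the wrist's pose just before it. calibration takes no time and is no camera call; for the wrist camera it gives the pose at the moment of the call.
- ctrl.finish_job(): hands the job in; it is judged then, once.
The state is a dict: "time_s": time; "joints": joint angles; "dq": joint speeds; "tau": joint torques, N m; "eef_pos": TCP position; "ee_rot": TCP orientation; "force": force on the tool from outside, world axes, zero at the start; "wrist_torque": the same for the moment, N m; "grip_width": opening from 0.0 (shut) to 1.0 (fully open); "grip_force": force on a finger pad.
Only numpy, scipy, OpenCV 4.12 (cv2) and the standard library are available. Lean on these libraries where they do the work, as an engineer would, in place of code of your own. Each camera call takes 0.05 s, during which the arm holds its last target. There are 200 camera calls.

## Working session

There is one attempt and no reset: what is moved stays moved. The work goes in short steps, Python scripts to look and compute and a tool call to move; the robot and the scene stay as the last step left them, time stands still between calls to the robot, and variables do not carry over. Pictures are saved under pics/ and viewed, at most 10 in all, crops included, and the job is handed in when it is done.

Besides the shell and the picture viewer there is one more tool, called after ">>>" as a command line: name --pt "numbers of a row" for each row, then --argument value for the rest. apply_moves: Moves the arm, as the interface text tells. Its arguments: {"type":"object","properties":{"commands":{"type":"array","items":{"type":"array","items":{"type":"number"}}},"newtons":{"type":"number"}},"required":["commands"]}

```bash
mkdir -p pics; cat > h.py <<'E'
import numpy as np, cv2
from rig import sense, imaging, ctrl
def snap(n,f):
    c=imaging.calibration(n); im=imaging.capture(n); cv2.imwrite('pics/'+f+'.png',im); np.savez('pics/'+f+'.npz',K=c['camera_matrix'],T=c['world_to_cam']); return im
def cal(f): d=np.load('pics/'+f+'.npz'); return d['K'],d['T']
def ray(f,u,v):
    K,T=cal(f); p=np.linalg.inv(K)@[u,v,1]; d=T[:3,:3].T@np.array([p[0],-p[1],-p[2]]); return -T[:3,:3].T@T[:3,3],d
def onz(f,u,v,z):
    o,d=ray(f,u,v); return o+d*(z-o[2])/d[2]
def proj(f,P):
    K,T=cal(f); p=T[:3,:3]@np.array(P)+T[:3,3]; q=K@[p[0],-p[1],-p[2]]; return q[:2]/q[2]
E
python3 - <<'E'
from h import *
a=[snap(n,n+'0') for n in('top','side','wrist')]
cv2.imwrite('pics/all.png',cv2.resize(np.vstack([np.hstack(a[:2]),np.hstack([a[2],a[2]*0])]),(800,600)))
for n in('top0','side0'): print(cal(n)[0],cal(n)[1].round(2))
print({k:np.round(v,3) for k,v in sense().items()})
print(imaging.calibration('top').keys())
E
```

```text
[[473.60216232   0.         256.83125862]
 [  0.         473.60216232 199.08858395]
 [  0.           0.           1.        ]] [[-2.0000e-02 -1.0000e+00 -2.0000e-02  1.2030e+01]
 [ 9.9000e-01 -2.0000e-02  1.1000e-01 -5.0900e+02]
 [-1.1000e-01 -2.0000e-02  9.9000e-01 -8.8046e+02]
 [ 0.0000e+00  0.0000e+00  0.0000e+00  1.0000e+00]]
[[354.48952335   0.         249.58608065]
 [  0.         354.48952335 190.47996573]
 [  0.           0.           1.        ]] [[-9.9000e-01 -1.6000e-01  2.0000e-02  4.7374e+02]
 [ 1.0000e-01 -5.0000e-01  8.6000e-01 -1.2899e+02]
 [-1.3000e-01  8.5000e-01  5.1000e-01 -8.2203e+02]
 [ 0.0000e+00  0.0000e+00  0.0000e+00  1.0000e+00]]
{'time_s': np.float64(0.15), 'joints': array([-1.335,  0.313,  1.498,  0.   ,  1.331, -0.223]), 'dq': array([-0.001, -0.   , -0.   ,  0.001, -0.001,  0.001]), 'tau': array([ 1.0000e-03, -4.1237e+01, -2.5980e+01, -0.0000e+00,  3.0000e-03,
       -0.0000e+00]), 'eef_pos': array([ 232.435, -470.565,  252.875]), 'ee_rot': array([-0.   ,  0.974,  0.227,  0.   ]), 'force': array([-0.105, -0.731,  0.188]), 'wrist_torque': array([-0.004, -0.044, -0.024]), 'grip_force': np.float64(0.0), 'grip_width': np.float64(1.0)}
dict_keys(['camera_matrix', 'world_to_cam'])
```

View pics/top0.png

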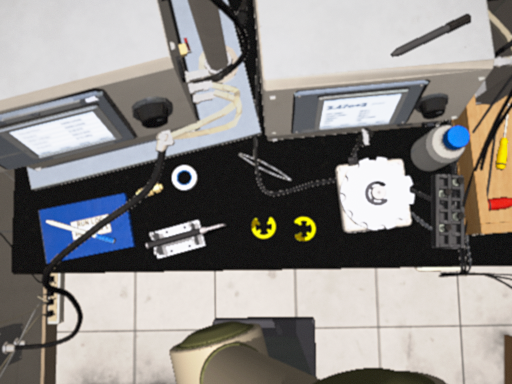

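View pics/side0.png

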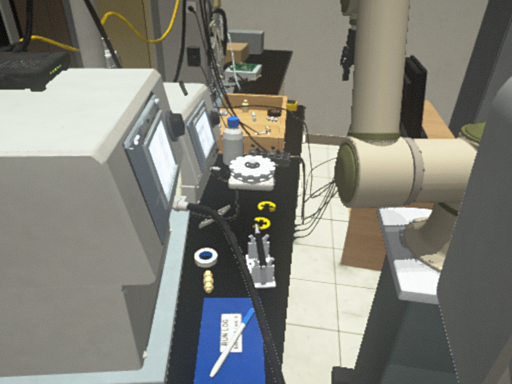

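The top view shows the pick in its cradle at about (178,238), with the hook to the right. The carousel is at (376,193) with the dark C-clip on it. The two yellow clips at (264,228) and (305,229) are the look-alikes. The tape is at (183,177) and the tweezers at about (264,165).

```bash
python3 - <<'E'
from h import *
im=cv2.imread('pics/top0.png')
c1=cv2.resize(im[150:240,330:420],(540,540),interpolation=cv2.INTER_CUBIC)
c2=cv2.resize(im[210:265,140:230],(800-540+0,159),interpolation=cv2.INTER_CUBIC)
o=np.zeros((540,800,3),np.uint8);o[:,:540]=c1;o[:159,540:]=c2
cv2.imwrite('pics/crop1.png',o)
print('spindle',onz('top0',376,193,60)); 
for p in[(150,243),(203,233),(224,227)]: print(onz('top0',*p,60))
E
```

```text
spindle [ 512.75829787 -217.13439823   60.        ]
[428.29134409 199.83094038  60.        ]
[444.89153383 102.28670175  60.        ]
[455.21070456  63.58372648  60.        ]
```

View pics/crop1.png

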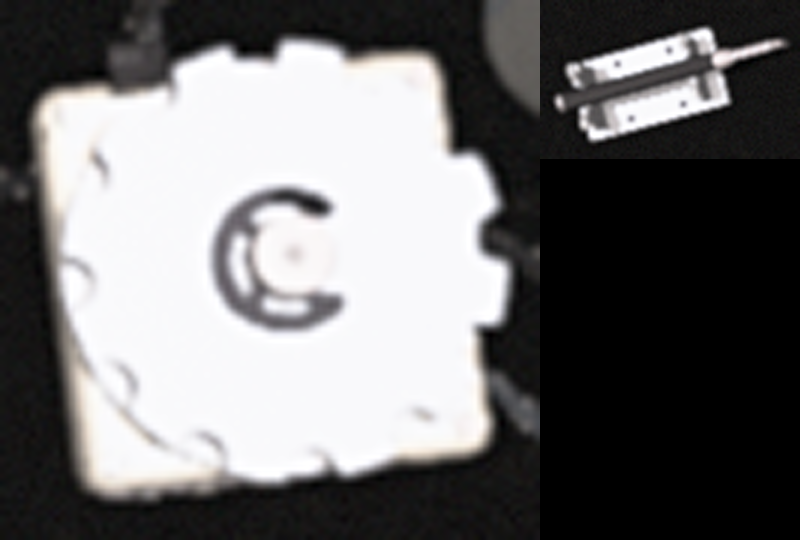

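```bash
python3 - <<'E'
from h import *
def tri(a,b):
    o1,d1=ray(*a);o2,d2=ray(*b);d1/=np.linalg.norm(d1);d2/=np.linalg.norm(d2)
    s=np.linalg.lstsq(np.c_[d1,-d2],o2-o1,rcond=None)[0];p,q=o1+d1*s[0],o2+d2*s[1];return (p+q)/2,np.linalg.norm(p-q)
print(tri(('top0',163,143),('side0',182,203)))
# cable: for points along the top picture, project at heights
for p in[(155,175),(130,197),(90,228),(55,260)]:
    for z in(0,100,200,300): print(p,z,onz('top0',*p,z).round(),proj('side0',onz('top0',*p,z)).round())
E
```

```text
(array([592.4585921 , 157.33660983, 147.0552801 ]), np.float64(4.161089818369257))
(155, 175) 0 [564. 205.   0.] [193. 278.]
(155, 175) 100 [548. 182. 100.] [201. 232.]
(155, 175) 200 [532. 159. 200.] [210. 182.]
(155, 175) 300 [515. 136. 300.] [220. 127.]
(130, 197) 0 [521. 255.   0.] [207. 299.]
(130, 197) 100 [509. 226. 100.] [215. 249.]
(130, 197) 200 [498. 198. 200.] [223. 195.]
(130, 197) 300 [486. 169. 300.] [233. 135.]
(90, 228) 0 [461. 333.   0.] [229. 340.]
(90, 228) 100 [456. 296. 100.] [236. 281.]
(90, 228) 200 [451. 259. 200.] [244. 218.]
(90, 228) 300 [445. 222. 300.] [252. 151.]
(55, 260) 0 [399. 401.   0.] [260. 385.]
(55, 260) 100 [401. 357. 100.] [265. 316.]
(55, 260) 200 [402. 312. 200.] [271. 243.]
(55, 260) 300 [404. 268. 300.] [277. 167.]
```

>>> apply_moves --pt "-1 0 0 0 -10.5" --pt "-1 0 0 0 -10.5" --pt "-1 0 0 0 -10.5" --pt "-1 0 0 0 -10.5" --pt "-1 0 0 0 -10.5" --pt "-1 0 0 0 -10.5" --pt "-1 0 0 0 -10.5" --pt "-1 48 25 0 0" --pt "-1 48 25 0 0" --pt "-1 48 25 0 0" --pt "-1 48 25 0 0" --pt "-1 48 25 0 0" --pt "-1 48 25 0 0" --pt "-1 48 25 0 0" --pt "-1 48 25 0 0"

```text
time_s: 2.02
eef_pos: [364.5, -56.6, 253.4]
ee_rot: [0.0, 0.644, 0.765, 0.0]
force: [0.9, -1.0, -0.3]
grip_width: 0.999
grip_force: 0.0
```

>>> apply_moves --pt "-1 48 26.5 10 0" --pt "-1 48 26.5 10 0" --pt "-1 48 26.5 10 0" --pt "-1 48 26.5 10 0" --pt "-1 0 0 0 0"

```text
time_s: 2.65
eef_pos: [435.9, 151.4, 212.2]
ee_rot: [-0.001, 0.642, 0.766, -0.001]
force: [0.2, -0.5, 0.4]
grip_width: 1.002
grip_force: 0.0
```

```bash
python3 - <<'E'
from h import *
im=snap('wrist','w1'); cv2.imwrite('pics/w1b.png',cv2.resize(im,(800,600)))
K,T=cal('w1');print(sense()['eef_pos'],-T[:3,:3].T@T[:3,3],T[:3,:3].round(2),K)
E
```

```text
[435.80374951 149.84219096 212.63565096] [423.23637878 222.54944601 331.47229042] [[ 0.98  0.17 -0.  ]
 [-0.17  0.94 -0.28]
 [-0.05  0.28  0.96]] [[305.81581453   0.         254.09032773]
 [  0.         305.81581453 191.14415776]
 [  0.           0.           1.        ]]
```

View pics/w1.png

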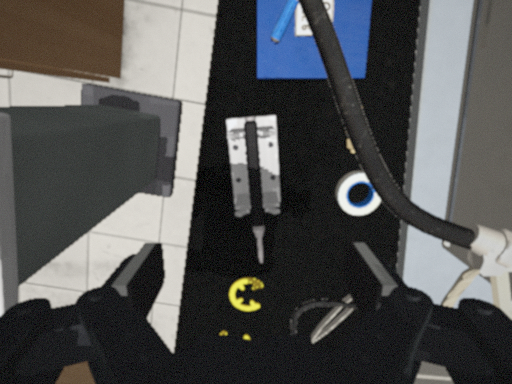

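The wrist view shows the handle running from about (249,121) to (257,226), with the insert's end near (262,263). The yellow clip is at (246,295). I'll localise the handle more precisely.

```bash
python3 - <<'E'
from h import *
im=cv2.imread('pics/w1.png'); g=im.max(2).astype(int)
for r in range(112,236,4): print(r,g[r,236:280:2])
for p in[(249,121),(257,226),(262,263)]: print(onz('w1',*p,62.5 if p[1]<250 else 55))
print(proj('w1',[436,150,62]))
t=cv2.imread('pics/top0.png').max(2)
E
```

```text
112 [24 27 31 26 24 12 33 17 22 29 19  8 20 30 25 15 13 31 16 10 27 24]
116 [ 47  34  51  65  73  80  97 117 121 105 143 167 170 175 179 192 204 218
 222 218 122  17]
120 [237 228 227 228 210 153 168 171 145 139 213 231 231 229 231 232 230 232
 235 231 145  30]
124 [236 227 229 227 145  51  58  65  66  57 130 223 230 227 229 232 229 225
 228 227 160  33]
128 [187 178 175 167  96  51  63  64  63  60  57 118 124 127 127 125 124 146
 162 204 176  41]
132 [139 153 175 180 142  55  68  62  67  54  93 207 222 206 165 162 172 191
 190 195 178  47]
136 [171 171 201 191 112  46  58  63  60  65  52 118 148 145 134 146 168 205
 221 225 193  51]
140 [215 214 222 227 195  54  61  68  62  67  54 187 230 228 228 233 236 232
 235 238 213  69]
144 [211 224 222 226 196  65  60  69  66  66  47 169 225 226 224 228 184  99
 143 218 209  89]
148 [114 194 224 224 221 128  53  64  62  61  48 141 221 225 224 229 226 221
 223 226 221 122]
152 [223 224 221 222 204  89  48  64  60  63  55  97 208 225 224 225 228 225
 223 225 224 133]
156 [224 224 222 220 221 158  45  58  58  63  51 112 218 225 225 224 227 226
 
[... 1203 characters left out ...]
32  20  23  32  84 119 121 112
 106 104  91  71]
212 [108 111 113 119 116 117 114  47  20  25  25  30  24  23  33  67  76  96
 115 122 124 117]
216 [71 95 99 66 29 15 20 20 13 34 31 31 16 20 18 20 25 14 23 23 10 22]
220 [ 8 10  0 23 26 20 19 21 19 23 21 23 19 24 18 18 31 21 34 26 13 27]
224 [21 12 13 23 19 27 31  9 23 29 28 24 29 37 17 35 29 24 20 28 16 36]
228 [ 13  24  29  27  21  28  23  21  54 104 108 111 119 105  74  25  23  25
  20  33  25  22]
232 [  8  14  24  24  20  12   7   5  30 110 141 147 138 125  49  14  14  26
  11  27  32  34]
[421.09273674 205.47112816  62.5       ]
[445.11630879 110.93866249  62.5       ]
[457.87931184  68.94689376  55.        ]
[254.76098009 185.12810064]
```

```bash
python3 - <<'E'
from h import *
P=[onz('w1',u,v,62.5) for u,v in[(249.9,121.5),(250.1,124),(253.4,164),(256.6,204),(258.5,226.5)]]
for p in P:print(p.round(1))
d=P[3]-P[1];print(np.degrees(np.arctan2(d[1],d[0])))
# plate corners in the top view (z 5): cradle plate symmetric about its seat
t=cv2.imread('pics/top0.png');m=((t.min(2)>110)*255).astype(np.uint8)[212:265,140:212]
cs=cv2.findContours(m,0,2)[0]
allp=np.vstack([c for c in cs if cv2.contourArea(c)>15])+[140,212]
r=cv2.minAreaRect(allp.astype(np.float32));print(r,onz('top0',*r[0],5),[onz('top0',*q,5).round() for q in cv2.boxPoints(r)])
g=t.max(2)
for c in range(144,212,4): print(c,g[226:252,c])
E
```

```text
[421.9 205.2  62.5]
[422.5 203.2  62.5]
[431.3 169.2  62.5]
[440.8 132.6  62.5]
[446.6 110.7  62.5]
-75.40103195310017
((181.8266143798828, 237.57591247558594), (27.888492584228516, 62.414554595947266), 74.47589111328125) [438.71742326 150.8883222    5.        ] [array([450., 217.,   5.]), array([480.,  99.,   5.]), array([428.,  85.,   5.]), array([397., 202.,   5.])]
144 [21 22 21 23 22 28 23 20 21 27 23 20 22 20 21 17 19 34 45 42 19 18 18 18
 20 21]
148 [ 25  24  23  25  20  21  40  63  64  51  30  19  16  18  22  28  48  72
  97 113 119 102  66  29  17  23]
152 [ 21  18  22  17  18  83 186 234 206 161 158 193 222 196 105  44  64  76
  78  73  50  28  23  20  22  21]
156 [ 23  21  16  20 102 204 229 145  89  86  87  87  84  79  62  66  72  79
  71  65 115 164 176 162 143 152]
160 [ 21  16  22 100 223 255 255 245 209 197 192 169 119  70  68  75  80  68
  49  64  84  88  87  85  89  85]
164 [ 15  32 113 229 255 254 252 252 253 254 236 151  74  65  76  79  65  61
 114 163 172 183 194 197 196 200]
168 [ 33 120 232 255 252 244 241 248 255 252 192  93  64  78  77  62  62 116
 159 181 23
[... 432 characters left out ...]

 252 252 252 251 252 255 250 172]
188 [241 250 255 255 240 136  68  70  74  65  52  80 138 174 196 238 253 253
 245 217 214 241 255 245 145  48]
192 [ 93 105 101  80  65  68  74  74  62  56 122 203 228 216 222 237 247 249
 250 252 254 255 242 133  36  11]
196 [210 203 160  87  64  74  74  60  52  68  91  90  87  81  81  88 102 119
 162 235 255 242 127  28  16  21]
200 [186 187 193 224 240 230 169 111 134 175 190 201 205 201 202 205 204 203
 226 249 238 121  23  15  20  15]
204 [ 62 149 223 242 242 210 144  67  13  20  50  75  91 105 129 167 199 216
 234 205 102  19  19  24  20  24]
208 [ 78 179 241 216 120  35   7  11  19  24  20  21  18  20  23  23  24  19
  19  20  19  21  25  19  25  19]
```

```bash
python3 - <<'E'
from h import *
for p in[(147.5,244.4),(173,238),(199,231.3)]: print('top',onz('top0',*p,62).round(1))
for p in[(248,116),(257.5,214)]: print('plate ends w1',onz('w1',*p,5).round(1),onz('w1',*p,55).round(1))
E
```

```text
top [425.8 203.9  62. ]
top [436.6 157.1  62. ]
top [448.1 109.4  62. ]
plate ends w1 [418.8 206.6   5. ] [419.4 209.1  55. ]
plate ends w1 [447.7 101.7   5. ] [444.  120.2  55. ]
```

>>> apply_moves --pt "-1 0 0 30 -4.5" --pt "-1 7 1.5 40 0" --pt "-1 0 0 32 0" --pt "-1 0 0 0 0"

```text
time_s: 3.2
eef_pos: [434.9, 154.9, 110.3]
ee_rot: [-0.001, 0.614, 0.789, -0.001]
force: [0.8, 0.5, 1.4]
grip_width: 0.998
grip_force: 0.0
```

```bash
python3 - <<'E'
from h import *
s=sense();im=snap('wrist','w2'); print(s['eef_pos'],s['ee_rot'])
g=im.max(2).astype(int)
q=proj('w2',s['eef_pos']*[1,1,0]+[0,0,62.5]);print(q)
for r in range(60,300,10):
    x=g[r,200:310]; print(r,''.join('#' if v<45 else '+' if v<90 else '.' for v in x))
E
```

```text
[434.87795707 154.89032561 110.29369507] [-0.00136081  0.61427209  0.78909192 -0.00137231]
[255.00482069 228.51372274]
60 +###################################################################+.........................................
70 ####################################################################..........................................
80 ##############################################################################################################
90 ##############################################################################################################
100 ##############################################################################################################
110 ##############################################################################################################
120 ##############################################################################################################
130 ##################+.........................................................................##################
140 ##################+...........................+##############
[... 1074 characters left out ...]
##########
240 ######################+......................+##################++......................+#####################
250 ########################+....................+##################++....................+#######################
260 ######################+.......................+################++.......................++####################
270 #######################+++..................+#####################+..................+++######################
280 #########################+++..++###############################################++..+++########################
290 ##############################################################################################################
```

```bash
python3 - <<'E'
from h import *
s=sense();R=np.array([-.25,.968])
for n,p,z in[('rear',(254.5,138),62.5),('plate rear',(254.5,129),5),('plate front',(254.5,280),5),('ck',(254.5,159),60),('ck',(254.5,261),60)]:
    P=onz('w2',*p,z);print(n,P.round(1),'along tool x:',(R@(P[:2]-s['eef_pos'][:2])).round(1))
E
```

```text
rear [421.5 206.2  62.5] along tool x: 53.0
plate rear [421.4 206.    5. ] along tool x: 52.9
plate front [452.   85.5   5. ] along tool x: -71.4
ck [424.5 194.6  60. ] along tool x: 41.1
ck [440.2 132.7  60. ] along tool x: -22.8
```

>>> apply_moves --pt "-1 3 0 26 0" --pt "-1 0 0 26 0" --pt "-1 0 0 0 0" --pt "1 0 0 0 0" --pt "1 0 0 0 0" --pt "1 0 0 0 0" --pt "1 0 0 0 0" --pt "1 0 0 0 0" --pt "1 0 0 0 0" --pt "1 0 0 0 0" --newtons 100

```text
time_s: 4.5
eef_pos: [435.3, 159.0, 59.8]
ee_rot: [0.0, 0.614, 0.79, 0.0]
force: [-2.5, -0.9, 5.8]
grip_width: 0.119
grip_force: 97.7
```

>>> apply_moves --pt "1 0 0 0 0" --pt "1 0 0 -5 0" --pt "1 0 0 -15 0" --pt "1 0 0 -30 0" --pt "1 0 0 -40 0" --pt "1 0 0 0 0" --pt "1 0 0 0 0"

```text
time_s: 5.38
eef_pos: [434.8, 158.9, 149.2]
ee_rot: [-0.0, 0.614, 0.79, -0.0]
force: [0.8, -0.3, -0.8]
grip_width: 0.116
grip_force: 97.6
```

```bash
python3 - <<'E'
from h import *
t=cv2.imread('pics/top0.png');g=t.max(2)
o=[352,170];m=((g[170:220,352:400]<150)*255).astype(np.uint8)
n,l,st,c=cv2.connectedComponentsWithStats(m);i=1+np.argmax(st[1:,4]);print(st[1:],)
ys,xs=np.where(l==i);p=np.c_[xs,ys]+o
W=np.array([onz('top0',*q,57)[:2] for q in p])
cc,r=cv2.minEnclosingCircle(W.astype(np.float32));print('circ',cc,r,'mean',W.mean(0))
d=W.mean(0)-cc;print('dir',np.degrees(np.arctan2(d[1],d[0])))
print('spindle top',onz('top0',379,192.3,68),onz('top0',379,192.3,54))
a=np.degrees(np.arctan2(*(W-cc).T[::-1]));print(sorted(a.round())[:3],sorted(a.round())[-3:])
h=np.histogram(a,36,(-180,180))[0];print(h)
w=snap('wrist','w3');s=sense();print(s['eef_pos'],s['ee_rot'],s['force'],s['wrist_torque'],s['time_s'])
cv2.imwrite('pics/c3.png',np.hstack([cv2.resize(w[150:350,150:350],(400,400)),cv2.resize(snap('side','s3')[180:300,200:320],(400,400),interpolation=cv2.INTER_CUBIC)]))
E
```

```text
[[ 14  11  21  24 143]
 [ 19  22   1   2   2]]
circ (514.0038452148438, -219.41998291015625) 21.982372283935547 mean [ 512.78773274 -214.53451596]
dir 103.97823261585305
spindle top [ 513.02241414 -220.73984282   68.        ] [ 514.64598099 -224.1510656    54.        ]
[np.float64(-177.0), np.float64(-176.0), np.float64(-172.0)] [np.float64(173.0), np.float64(178.0), np.float64(178.0)]
[4 3 4 8 7 0 0 0 0 0 0 0 0 3 6 6 3 6 4 4 3 4 7 8 4 3 4 4 4 5 7 9 9 6 4 4]
[434.61133357 158.9306484  148.74876535] [-5.25345332e-04  6.13680350e-01  7.89554265e-01 -4.63205671e-04] [-0.69798743  0.09802692 -0.5266734 ] [ 0.00520878  0.01963752 -0.02795412] 5.425
```

View pics/c3.png

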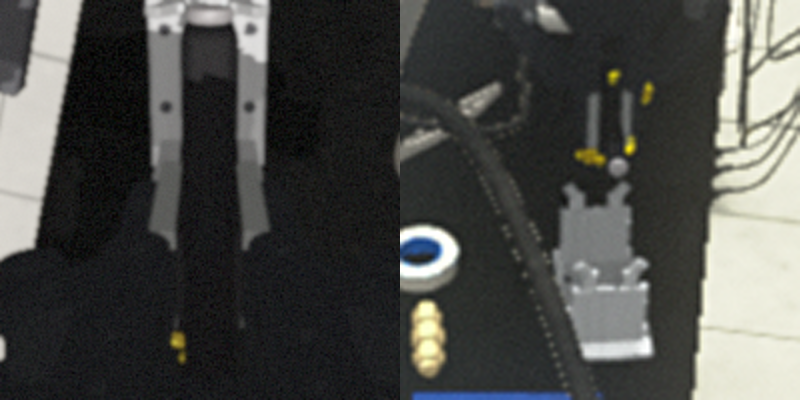

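>>> apply_moves --pt "1 -49 -9.5 -9.5 0" --pt "1 -49 -9.5 -9.5 0" --pt "1 -49 -9.5 -9.5 0" --pt "1 -49 -9.5 -9.5 0" --pt "1 -49 -9.5 -9.5 0" --pt "1 -49 -9.5 -9.5 0" --pt "1 -49 -9.5 -9.5 0" --pt "1 0 0 0 0" --pt "1 0 0 0 0"

```text
time_s: 6.6
eef_pos: [455.0, -189.3, 214.9]
ee_rot: [-0.001, 0.614, 0.789, 0.0]
force: [1.0, 0.4, -1.4]
grip_width: 0.121
grip_force: 97.7
```

```bash
python3 - <<'E'
from h import *
s=sense();w=snap('wrist','w4');print(s['eef_pos'],s['ee_rot'],s['force'])
q=proj('w4',[514,-219,60]);print(q)
u,v=q.astype(int);a,b=max(v-80,0),max(u-80,0)
cv2.imwrite('pics/c4.png',np.hstack([cv2.resize(w,(533,400)),cv2.resize(w[a:a+110,b:b+73*2][:, :],(266,200),interpolation=cv2.INTER_CUBIC).repeat(2,0)]));print(a,b)
E
```

```text
[ 454.96048915 -189.27865457  214.90137138] [-1.10700004e-03  6.13767971e-01  7.89485683e-01  9.26907760e-05] [ 1.02561621  0.4184675  -1.36797378]
[306.33571414 225.98176267]
145 226
```

View pics/c4.png

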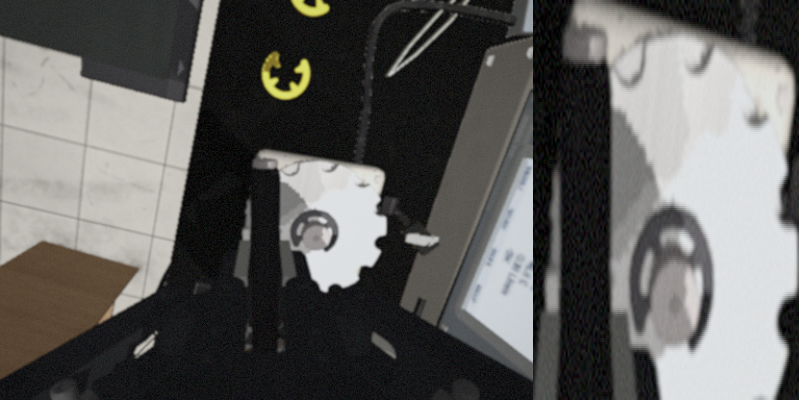

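The wrist view shows the clip as a dark ring round the spindle at about (302,222) in the original pixels. Its closed back is up in the image, towards tool +x.

```bash
python3 - <<'E'
from h import *
w=cv2.imread('pics/w4.png');g=w.max(2)
for r in range(196,248,2): print(r,' '.join('%3d'%v for v in g[r,276:332:2]))
E
```

```text
196 122 123 123 118 123 132 138 141 140 180 216 220 226 227 228 228 228 228 227 228 227 227 227 229 227 228 227 227
198 119 120 120 116 126 138 142 142 142 156 205 223 228 220 227 228 227 228 227 227 227 226 227 228 227 226 226 227
200 126 126 125 131 143 147 142 141 155 166 183 184 199 178 206 221 223 227 227 227 228 228 228 226 227 228 227 226
202 121 135 139 140 146 147 141 140 152 143 113  94  81  68  99 132 152 187 209 224 228 227 226 227 228 225 226 227
204 126 139 144 145 143 145 126 106  78  68  64  71  62  72  68  65  89  95 115 157 208 229 227 225 229 226 228 224
206 137 146 144 140 152 133  85  71  69  68  66  67  70  78  73  68  81 104 103 104 142 208 226 226 227 228 227 228
208 147 142 141 147 138  88  66  70  73  69  91 122 137 147 143 151 162 133 111 104 104 142 207 228 229 227 226 227
210 145 147 158 149  85  64  68  70  71  78 140 163 152 158 166 201 224 212 167 117 102 106 142 212 226 227 225 226
212 142 159 165 112  60  67  73  71  68  72 105 123 106 108 109 147 204 221 218 150 108 111 107 175 224 227 228 226
214 161 162 135  65  65  75 112 138  93  70  76  86  83 
[... 1215 characters left out ...]
 225
236  78 105 162 137 106 130 166 173 165 150 150 154 151 153 154 150 152 152 134 100  53  84 179 223 226 227 225 227
238  81  94 161 165 163 165 170 174 169 164 156 154 149 149 150 151 158 140  72  52  94 175 223 227 226 226 226 224
240  84  83  99 109 116 112 126 160 169 169 165 180 195 195 196 202 212 197 107 107 184 220 229 226 226 226 225 226
242  83  84  59  17  29  28  30 103 155 178 188 215 226 227 227 228 229 225 206 209 225 227 226 227 227 226 226 226
244  85  82  67  32  27  29  20  31 118 206 225 227 226 227 228 226 226 228 227 227 228 226 225 227 227 226 227 227
246  80  81  69  38  24  37  18  24  44 182 227 228 227 226 228 227 225 227 226 228 225 226 225 226 227 226 226 227
```

```bash
python3 - <<'E'
from h import *
from scipy.optimize import least_squares
w=cv2.imread('pics/w4.png');g=w.max(2).astype(float)
def edge(c,a,r0,r1,thr):
    out=None
    for r in np.arange(r1,r0,-.25):
        x,y=c[0]+r*np.cos(a),c[1]+r*np.sin(a)
        if cv2.getRectSubPix(g.astype(np.float32),(1,1),(x,y))[0,0]<thr: return x,y
P=[]
for d in range(-200,20,10):
    e=edge((302,223),np.radians(d),18,27,125)
    if e: P.append(onz('w4',*e,57)[:2])
P=np.array(P);f=lambda q:np.hypot(*(P-q[:2]).T)-q[2]
r=least_squares(f,[514,-219,23],loss='soft_l1');print('clip',r.x,r.fun.round(1))
c=r.x[:2]
for n,p in[('tipL',(284,236)),('tipR',(314,240))]:
    d=onz('w4',*p,57)[:2]-c;print(n,np.degrees(np.arctan2(d[1],d[0])),np.hypot(*d))
print('spindle dot',onz('w4',304,228,68))
E
```

```text
clip [ 508.55435137 -218.71788874   22.31335984] [ 2.7 -0.6 -0.8 -0.3 -0.2 -0.3  0.1  0.8  0.9  0.2  0.1  0.2 -0.2 -0.3
 -0.1 -0.2 -0.3 -0.3 -0.   0.1  0.   0.5]
tipL -125.02415747301357 20.80034097523369
tipR -37.46853086880304 22.72437553063272
spindle dot [ 510.2293914  -218.59823589   68.        ]
```

>>> apply_moves --pt "1 0 0 0 5.3" --pt "1 48 25 0 0" --pt "1 48 25.5 10 0" --pt "1 0 0 50 0" --pt "1 0 0 40 0" --pt "1 0 0 12 0" --pt "1 0 0 0 0" --pt "1 0 0 0 0"

```text
time_s: 7.65
eef_pos: [490.9, -87.3, 105.3]
ee_rot: [0.001, 0.649, 0.76, 0.0]
force: [-0.5, 0.1, -0.7]
grip_width: 0.118
grip_force: 97.8
```

```bash
python3 - <<'E'
from h import *
a=snap('side','s5');b=snap('top','t5');s=sense();print(s['eef_pos'],s['ee_rot'],s['force'])
p=proj('s5',[505,-180,60]).astype(int);q=proj('t5',[505,-180,60]).astype(int);print(p,q)
f=lambda im,c:cv2.resize(im[c[1]-40:c[1]+40,c[0]-40:c[0]+40],(400,400),interpolation=cv2.INTER_CUBIC)
cv2.imwrite('pics/c5.png',np.hstack([f(a,p),f(b,q)]))
E
```

```text
[490.76817577 -87.34791079 105.01996785] [1.12096020e-03 6.49537136e-01 7.60328965e-01 3.41701141e-04] [-0.80877125 -0.26431186 -0.49423436]
[251 168] [355 197]
```

View pics/c5.png

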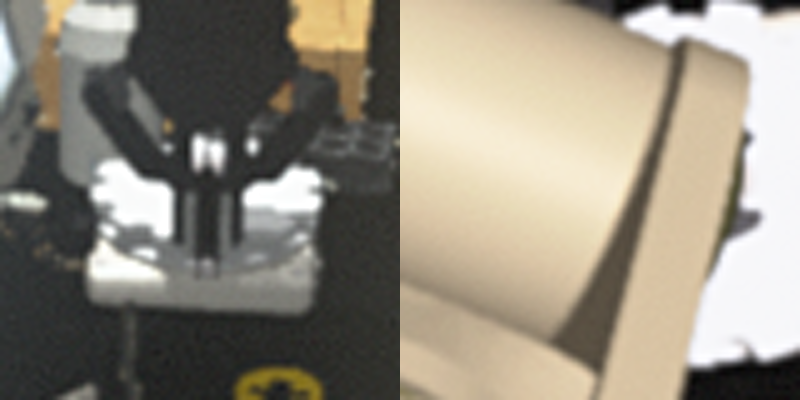

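>>> apply_moves --pt "1 0 0 3 0" --pt "1 0 0 2 0" --pt "1 0 0 0.5 0" --pt "1 0 0 0.5 0" --pt "1 0 0 0 0"

```text
time_s: 8.38
eef_pos: [490.2, -87.1, 97.8]
ee_rot: [-0.0, 0.65, 0.76, -0.0]
force: [0.7, -0.0, 0.3]
grip_width: 0.121
grip_force: 97.8
```

>>> apply_moves --pt "1 0 0 0 0"

```text
time_s: 8.5
eef_pos: [490.2, -87.1, 97.8]
ee_rot: [0.0, 0.65, 0.76, 0.0]
force: [0.2, 0.1, -1.0]
grip_width: 0.116
grip_force: 97.8
```

>>> apply_moves --pt "1 0 0 0.5 0" --pt "1 0 0 0 0"

```text
time_s: 8.75
eef_pos: [490.2, -87.1, 97.3]
ee_rot: [-0.0, 0.65, 0.76, -0.0]
force: [-0.1, 0.7, -1.0]
grip_width: 0.118
grip_force: 97.8
```

>>> apply_moves --pt "1 0 0 0.5 0" --pt "1 0 0 0.2 0" --pt "1 0 0 0 0"

```text
time_s: 9.12
eef_pos: [490.2, -87.1, 96.6]
ee_rot: [-0.0, 0.65, 0.76, -0.0]
force: [-0.3, -0.3, -0.9]
grip_width: 0.117
grip_force: 97.8
```

>>> apply_moves --pt "1 0 0 0.4 0" --pt "1 0 0 0.3 0" --pt "1 0 0 0 0"

```text
time_s: 9.5
eef_pos: [490.2, -87.1, 95.9]
ee_rot: [0.0, 0.65, 0.76, 0.0]
force: [-0.2, 0.7, 0.1]
grip_width: 0.123
grip_force: 97.8
```

>>> apply_moves --pt "1 0 0 0.4 0" --pt "1 0 0 0.3 0" --pt "1 0 0 0 0"

```text
time_s: 9.88
eef_pos: [490.2, -87.1, 95.3]
ee_rot: [0.0, 0.65, 0.76, 0.0]
force: [-0.9, 1.9, 1.2]
grip_width: 0.119
grip_force: 98.1
```

>>> apply_moves --pt "1 0 0 0.2 0" --pt "1 0 0 0 0"

```text
time_s: 10.12
eef_pos: [490.2, -87.1, 95.1]
ee_rot: [0.0, 0.65, 0.76, 0.0]
force: [-0.6, 2.7, 2.0]
grip_width: 0.12
grip_force: 98.2
```

```bash
python3 - <<'E'
from h import *
s=sense();print(s['eef_pos'],s['force'],s['wrist_torque'],s['ee_rot'])
E
```

```text
[490.23721345 -87.06918181  95.07315306] [-0.56920122  2.74007465  1.95202645] [ 0.05748524  0.0235921  -0.0632184 ] [3.87953139e-05 6.49509547e-01 7.60353434e-01 4.68248214e-05]
```

>>> apply_moves --pt "1 0 0 -3 0" --pt "1 0 0 -4.3 0" --pt "1 -7 0 0 0" --pt "1 -7 0 0 0" --pt "1 -1 0 0 0" --pt "1 0 0 0 0"

```text
time_s: 10.88
eef_pos: [492.5, -102.0, 102.2]
ee_rot: [-0.0, 0.65, 0.76, -0.0]
force: [0.3, -0.2, -0.9]
grip_width: 0.122
grip_force: 97.8
```

>>> apply_moves --pt "1 -0.5 0 0 0" --pt "1 -0.5 0 0 0" --pt "1 0 0 0 0"

```text
time_s: 11.25
eef_pos: [492.7, -102.9, 102.3]
ee_rot: [0.0, 0.65, 0.76, 0.0]
force: [0.0, 0.4, -1.2]
grip_width: 0.114
grip_force: 97.8
```

>>> apply_moves --pt "1 -0.5 0 0 0" --pt "1 -0.5 0 0 0" --pt "1 0 0 0 0"

```text
time_s: 11.62
eef_pos: [492.9, -104.0, 102.3]
ee_rot: [0.0, 0.65, 0.76, 0.0]
force: [0.1, 0.1, -0.8]
grip_width: 0.116
grip_force: 97.8
```

>>> apply_moves --pt "1 -0.5 0 0 0" --pt "1 -0.5 0 0 0" --pt "1 0 0 0 0"

```text
time_s: 12.0
eef_pos: [493.0, -104.9, 102.3]
ee_rot: [-0.0, 0.65, 0.76, 0.0]
force: [0.3, 0.7, -0.4]
grip_width: 0.12
grip_force: 97.8
```

>>> apply_moves --pt "1 -0.5 0 0 0" --pt "1 -0.5 0 0 0" --pt "1 0 0 0 0"

```text
time_s: 12.38
eef_pos: [493.2, -105.9, 102.3]
ee_rot: [-0.0, 0.65, 0.76, 0.0]
force: [0.7, -0.2, -1.3]
grip_width: 0.121
grip_force: 97.8
```

>>> apply_moves --pt "1 -0.5 0 0 0" --pt "1 -0.5 0 0 0" --pt "1 0 0 0 0"

```text
time_s: 12.75
eef_pos: [493.3, -106.9, 102.3]
ee_rot: [-0.0, 0.65, 0.76, 0.0]
force: [-0.3, 0.0, -0.7]
grip_width: 0.123
grip_force: 97.8
```

>>> apply_moves --pt "1 -0.5 0 0 0" --pt "1 -0.5 0 0 0" --pt "1 0 0 0 0"

```text
time_s: 13.12
eef_pos: [493.5, -107.9, 102.3]
ee_rot: [0.0, 0.65, 0.76, -0.0]
force: [0.4, -0.7, -0.3]
grip_width: 0.119
grip_force: 97.8
```

>>> apply_moves --pt "1 -0.5 0 0 0" --pt "1 -0.5 0 0 0" --pt "1 0 0 0 0"

```text
time_s: 13.5
eef_pos: [493.6, -108.9, 102.3]
ee_rot: [0.0, 0.65, 0.76, 0.0]
force: [-0.0, 0.3, -1.5]
grip_width: 0.118
grip_force: 97.8
```

>>> apply_moves --pt "1 -0.5 0 0 0" --pt "1 -0.5 0 0 0"

```text
time_s: 13.75
eef_pos: [493.8, -109.9, 102.3]
ee_rot: [-0.0, 0.65, 0.76, 0.0]
force: [-0.1, 0.4, -0.5]
grip_width: 0.117
grip_force: 97.8
```

>>> apply_moves --pt "1 -0.5 0 0 0" --pt "1 -0.5 0 0 0"

```text
time_s: 14.0
eef_pos: [493.9, -110.9, 102.3]
ee_rot: [-0.0, 0.65, 0.76, 0.0]
force: [0.5, -0.4, -1.2]
grip_width: 0.114
grip_force: 97.8
```

>>> apply_moves --pt "1 -0.5 0 0 0" --pt "1 -0.5 0 0 0"

```text
time_s: 14.25
eef_pos: [494.1, -111.8, 102.3]
ee_rot: [-0.0, 0.65, 0.76, 0.0]
force: [-0.0, 0.8, -1.0]
grip_width: 0.118
grip_force: 97.8
```

>>> apply_moves --pt "1 -0.5 0 0 0" --pt "1 -0.5 0 0 0"

```text
time_s: 14.5
eef_pos: [494.1, -112.2, 102.3]
ee_rot: [-0.001, 0.65, 0.76, 0.0]
force: [-0.5, 6.2, 1.9]
grip_width: 0.115
grip_force: 98.1
```

>>> apply_moves --pt "1 1.6 0 0 0" --pt "1 0 0 3 0" --pt "1 0 0 0.5 0" --pt "1 0 0 0 0"

```text
time_s: 15.0
eef_pos: [494.0, -111.3, 98.7]
ee_rot: [-0.0, 0.65, 0.76, -0.0]
force: [0.3, 0.6, -0.5]
grip_width: 0.117
grip_force: 97.8
```

>>> apply_moves --pt "1 0 0 0.5 0" --pt "1 0 0 0.4 0" --pt "1 0 0 0 0"

```text
time_s: 15.38
eef_pos: [494.0, -111.2, 97.9]
ee_rot: [0.0, 0.65, 0.76, -0.0]
force: [-0.2, -0.5, -0.4]
grip_width: 0.121
grip_force: 97.8
```

>>> apply_moves --pt "1 0 0 0.4 0" --pt "1 0 0 0.4 0" --pt "1 0 0 0 0"

```text
time_s: 15.75
eef_pos: [494.0, -111.2, 97.1]
ee_rot: [-0.0, 0.65, 0.76, 0.0]
force: [-0.3, 1.5, -0.3]
grip_width: 0.119
grip_force: 97.8
```

>>> apply_moves --pt "1 0 0 0.5 0" --pt "1 0 0 0.4 0" --pt "1 0 0 0 0"

```text
time_s: 16.12
eef_pos: [494.0, -111.2, 96.2]
ee_rot: [-0.0, 0.65, 0.76, -0.0]
force: [0.6, 0.6, 0.2]
grip_width: 0.121
grip_force: 97.8
```

>>> apply_moves --pt "1 0 0 0.4 0" --pt "1 0 0 0.2 0" --pt "1 0 0 0 0"

```text
time_s: 16.5
eef_pos: [494.1, -111.2, 95.7]
ee_rot: [0.0, 0.65, 0.76, 0.0]
force: [0.1, 0.8, 1.0]
grip_width: 0.122
grip_force: 98.0
```

>>> apply_moves --pt "1 0.7 0 0 0" --pt "1 0.7 0 0 0" --pt "1 0.6 0 0 0" --pt "1 0 0 0 0"

```text
time_s: 17.0
eef_pos: [493.8, -109.4, 95.6]
ee_rot: [0.0, 0.65, 0.76, -0.0]
force: [1.5, -2.0, -0.2]
grip_width: 0.121
grip_force: 97.8
```

>>> apply_moves --pt "1 0.7 0 0 0" --pt "1 0.7 0 0 0" --pt "1 0.6 0 0 0" --pt "1 0 0 0 0"

```text
time_s: 17.5
eef_pos: [493.6, -107.7, 95.7]
ee_rot: [0.001, 0.649, 0.76, -0.0]
force: [1.3, -5.5, -1.5]
grip_width: 0.121
grip_force: 97.8
```

>>> apply_moves --pt "1 0.7 0 0.2 0" --pt "1 0.7 0 0.1 0" --pt "1 0.6 0 0 0" --pt "1 0 0 0 0"

```text
time_s: 18.0
eef_pos: [493.6, -106.3, 95.6]
ee_rot: [0.001, 0.649, 0.76, -0.0]
force: [1.0, -9.0, -1.7]
grip_width: 0.116
grip_force: 97.8
```

>>> apply_moves --pt "1 0.7 0 0.2 0" --pt "1 0.7 0 0.1 0" --pt "1 0.6 0 0 0" --pt "1 0 0 0 0"

```text
time_s: 18.5
eef_pos: [493.4, -104.4, 95.4]
ee_rot: [0.002, 0.649, 0.76, -0.0]
force: [2.3, -8.4, -0.8]
grip_width: 0.117
grip_force: 97.7
```

>>> apply_moves --pt "1 0.7 0 0 0" --pt "1 0.7 0 0 0" --pt "1 0.6 0 0 0" --pt "1 0 0 0 0"

```text
time_s: 19.0
eef_pos: [493.0, -102.2, 95.3]
ee_rot: [0.001, 0.65, 0.76, -0.0]
force: [2.6, -6.2, -0.3]
grip_width: 0.123
grip_force: 97.7
```

>>> apply_moves --pt "1 0.7 0 0 0" --pt "1 0.7 0 0 0" --pt "1 0.6 0 0 0" --pt "1 0 0 0 0" --pt "1 0 0 0 0"

```text
time_s: 19.62
eef_pos: [492.1, -99.1, 95.0]
ee_rot: [-0.0, 0.649, 0.76, 0.0]
force: [0.3, -0.0, 1.4]
grip_width: 0.119
grip_force: 98.1
```

>>> apply_moves --pt "1 0.5 0 -0.3 0" --pt "1 2 0 0 0" --pt "1 2 0 0 0" --pt "1 2 0 0 0" --pt "1 2 0 0 0" --pt "1 2 0 0 0" --pt "1 2 0 0 0" --pt "1 0 0 0 0"

```text
time_s: 20.62
eef_pos: [490.1, -86.7, 95.3]
ee_rot: [-0.0, 0.649, 0.76, 0.0]
force: [-0.3, 1.0, 1.7]
grip_width: 0.12
grip_force: 98.1
```

>>> apply_moves --pt "1 2 0 -0.3 0" --pt "1 2.5 0 0 0" --pt "1 2.5 0 0 0" --pt "1 2.5 0 0 0" --pt "1 2.5 0 0 0" --pt "1 1.5 0 0 0" --pt "1 0.5 0 0 0" --pt "1 0 0 0 0"

```text
time_s: 21.62
eef_pos: [488.0, -73.1, 95.6]
ee_rot: [-0.0, 0.65, 0.76, 0.0]
force: [0.2, -1.0, -0.1]
grip_width: 0.113
grip_force: 98.0
```

```bash
python3 - <<'E'
from h import *
a=snap('side','s6');b=snap('top','t6');w=snap('wrist','w6');s=sense();print(s['eef_pos'],s['force'])
p=proj('s6',[508,-200,57]).astype(int);q=proj('t6',[508,-200,57]).astype(int);print(p,q)
f=lambda im,c:cv2.resize(im[c[1]-30:c[1]+30,c[0]-30:c[0]+30],(400,400),interpolation=cv2.INTER_CUBIC)
cv2.imwrite('pics/c6.png',np.hstack([f(a,p),f(b,q)]))
E
```

```text
[487.99308336 -73.15238348  95.59929609] [ 0.33401634 -0.29124429  0.97713225]
[251 166] [366 195]
```

View pics/c6.png

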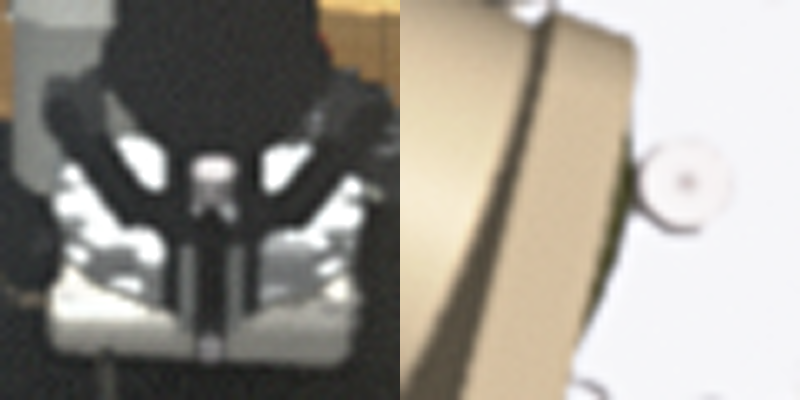

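>>> apply_moves --pt "1 -1.5 0 0 0" --pt "1 0 0 -3 0" --pt "1 0 0 -12 0" --pt "1 0 0 -30 0" --pt "1 0 0 -20 0" --pt "1 0 0 0 -5.3" --pt "1 48 1 0 0" --pt "1 48 1 0 0" --pt "1 48 1 0 0" --pt "1 48 1 0 0" --pt "1 47 1.5 0 0" --pt "1 0 0 0 0" --pt "1 0 0 0 0"

```text
time_s: 23.4
eef_pos: [434.8, 158.0, 161.1]
ee_rot: [0.0, 0.614, 0.79, 0.0]
force: [-0.0, 0.6, -1.3]
grip_width: 0.119
grip_force: 97.8
```

```bash
python3 - <<'E'
from h import *
b=snap('top','t7');a=snap('side','s7');w=snap('wrist','w7');s=sense();print(s['eef_pos'],s['ee_rot'],s['force'])
q=proj('t7',[508,-190,57]).astype(int)
f=lambda im,c:cv2.resize(im[c[1]-30:c[1]+30,c[0]-30:c[0]+30],(400,400),interpolation=cv2.INTER_CUBIC)
cv2.imwrite('pics/c7.png',np.hstack([f(b,q),f(a,proj('s7',[508,-190,57]).astype(int))]))
E
```

```text
[434.94238372 157.40651104 160.76938759] [1.03471605e-04 6.14309950e-01 7.89064809e-01 4.88759686e-05] [ 0.27041168 -0.82530275 -1.51804091]
```

View pics/c7.png

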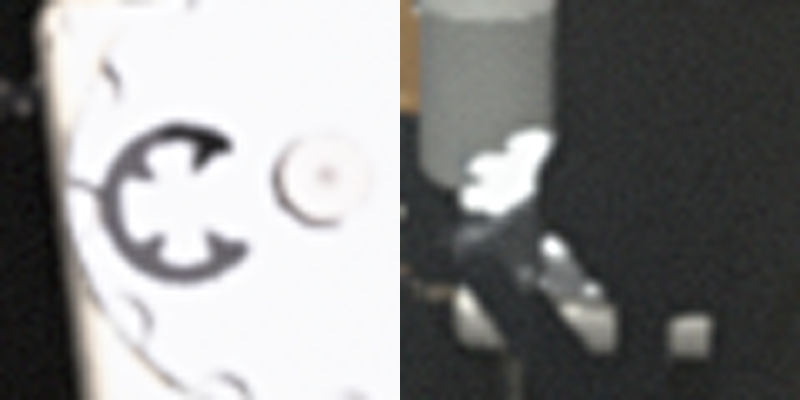

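>>> apply_moves --pt "1 1.2 0.2 30 0" --pt "1 0 0 30 0" --pt "1 0 0 20 0" --pt "1 0 0 4 0" --pt "1 0 0 3 0" --pt "1 0 0 3 0" --pt "1 0 0 3 0" --pt "1 0 0 2 0" --pt "1 0 0 0 0"

```text
time_s: 24.68
eef_pos: [434.5, 159.5, 65.6]
ee_rot: [-0.0, 0.614, 0.79, -0.0]
force: [-0.2, 1.6, -1.4]
grip_width: 0.118
grip_force: 97.8
```

>>> apply_moves --pt "1 0 0 2 0" --pt "1 0 0 2 0" --pt "1 0 0 1 0" --pt "1 0 0 0 0"

```text
time_s: 25.18
eef_pos: [434.4, 159.5, 60.5]
ee_rot: [-0.0, 0.614, 0.79, -0.0]
force: [0.7, 0.4, -1.5]
grip_width: 0.115
grip_force: 97.8
```

>>> apply_moves --pt "1 0 0 0.5 0" --pt "1 0 0 0.4 0" --pt "1 0 0 0 0"

```text
time_s: 25.55
eef_pos: [434.5, 159.5, 59.8]
ee_rot: [0.0, 0.614, 0.79, 0.0]
force: [-1.5, -1.0, 1.6]
grip_width: 0.116
grip_force: 98.1
```

>>> apply_moves --pt "0.6 0 0 0 0" --pt "0.2 0 0 0 0" --pt "-0.4 0 0 0 0" --pt "-1 0 0 0 0" --pt "-1 0 0 0 0" --pt "-1 0 0 0 0" --pt "-1 0 0 0 0"

```text
time_s: 26.42
eef_pos: [434.5, 159.5, 59.7]
ee_rot: [-0.0, 0.614, 0.79, -0.0]
force: [0.3, 0.2, 0.0]
grip_width: 1.001
grip_force: 0.0
```

>>> apply_moves --pt "-1 0 0 -20 0" --pt "-1 0 0 -40 0" --pt "-1 0 0 -50 0" --pt "-1 0 0 -50 0" --pt "-1 0 0 0 0" --pt "-1 0 0 0 0"

```text
time_s: 27.18
eef_pos: [434.1, 159.5, 218.9]
ee_rot: [-0.0, 0.614, 0.79, -0.0]
force: [0.0, 0.2, -0.3]
grip_width: 1.0
grip_force: 0.0
```

```bash
python3 - <<'E'
from h import *
w=snap('wrist','w8');t=snap('top','t8');s=snap('side','s8');print(sense()['force'],sense()['time_s'])
cv2.imwrite('pics/c8.png',np.hstack([cv2.resize(w[80:280,170:370],(400,400)),cv2.resize(s[180:300,200:320],(400,400),interpolation=cv2.INTER_CUBIC)]))
E
```

```text
[-0.98369793  0.11358906 -0.13735125] 27.325
```

View pics/c8.png

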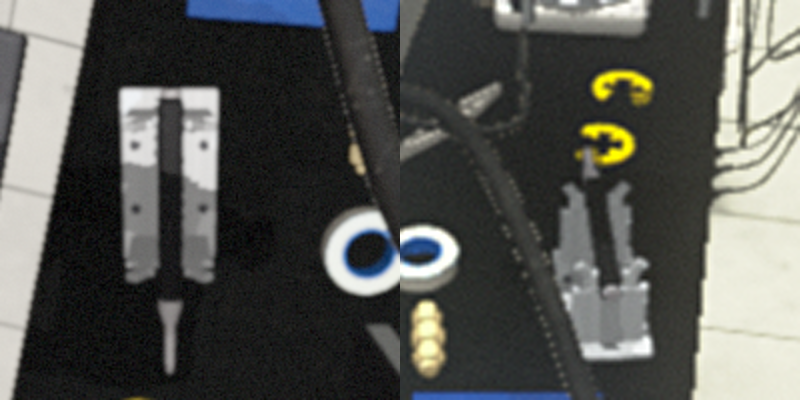

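The pick is lying in its cradle notches with the gripper clear of it, and the clip lies flat, away from the spindle.

```bash
python3 -c "
from rig import ctrl;print(ctrl.finish_job())"
```

```text
the job is handed in; nothing more can be done
None
```

The job is handed in at about 27 s: I pulled the clip off with the pick (about 9 N), and it lies flat on the carousel clear of the spindle; the pick is back in its cradle, and nothing else was touched.

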